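Load the kraft paper roll and hold its brake off

ROBOT

A 6-joint arm with a two-finger parallel gripper is mounted at the origin on the work surface. World frame = base frame: x ahead of the robot, y to its left, z up, the work surface at z = 0. Lengths are in mm, angles in degrees, forces in N, time in s.
With the tool pointing down it reaches from about 350 to 850 mm from the base axis. Payload 8.1 kg.
Tool frame: the origin (TCP) lies between the finger pads; the fingertips stand 8 mm ahead of it and the grasp point (between the pads) lies 11 mm behind it (r.tip_extent is the distance from the TCP to the fingertips, in mm); z points along the fingers, y is the direction in which the jaws open and shut (so a half turn about z gives the same grasp; the last joint's range is limited). The gripper opens to 85 mm and grips with 20 to 120 N. Pads are 22 mm wide; open, the fingers measure 114 mm over their backs; the gripper's body (76 mm by 85 mm) begins 54 mm behind the grasp point. The pads swing forward as they close: fully open they stand 13 mm farther back than shut.
Start: joints at [65.753, 7.471, 85.268, -0, 87.261, -4.893], TCP at [198.826, 566.104, 239.292] pointing down, gripper open.
Joint ranges: [-169.43, 169.43], [-51.17, 129.36], [1.28, 143.12], [-76.62, 256.62], [0, 156.53], [-152.29, 152.29]. Speed limits (degrees/s): [136.94, 136.94, 159.86, 180, 180, 180].

INTERFACE

Orientations are given as [roll, pitch, yaw] about the fixed x, y, z axes, in that order (R = Rz(yaw) Ry(pitch) Rx(roll)).
In Python, from bench import sensors, viewer, hand_in, r gives the robot as it stands. The module is installed in compiled form; this text tells all that it offers.
- The arm moves only by the tool move_arm, never from a script. Its argument "rows" is a list that holds one entry, the list of rows, each a list of 6 numbers: the shift along the tool's x, y, z in m, then the turn, a rotation vector about the tool's x, y, z in degrees. In form: [[[tx, ty, tz, rx, ry, rz], ...]]. A call has 1 to 20 rows; each row is the pose to reach, as a shift and turn from the pose commanded when the call began, along the tool's axes at that moment; what a row does not reach only later rows make up. A row lasts 1/10 s, in which the tool goes at most 50 mm and 8.59 degrees, less where a joint would pass 70% of its speed; a pose out of reach is approached as far as the arm can. A call with a gripper value outside its range is refused whole. "grip" is the opening, from 0 (shut) to 1 (fully open), set as the call begins (left out, the last holds). The fingers move at their own pace and stop on an object; "newtons" is the grip in N (left out, the last holds). Time passes only in rows, so rows that repeat a pose let the fingers close. It gives the time, the measured TCP pose, the force and the opening at its end, in the units of the state.
- sensors.sense(): the state, without advancing time (a new reading comes with each control period).
- viewer.snapshot(name): name is "side" or "top"; returns a dict with "color" (384x512x3 uint8, red, green, blue), "camera_matrix" (3x3 intrinsics, pixels), "k1" (the pictures are not rectified: a ray, as slopes to the right and down, at radius r is drawn at 1 + k1 r^2 times it, then the intrinsics apply), "R" (3x3) and "t" (3): a world point X has camera coordinates R X + t. Camera axes: x right, y down, z forward; pixel columns grow to the right and rows downward; lengths in mm; the calibration is good to about 2 mm. A picture is of the moment at which its call begins. There is no depth.
- hand_in(): hands the job in, once; it reports no verdict.
The state is a dict: "time": time; "joint_pos": joint angles; "qd": joint speeds; "joint_efforts": joint torques, N m; "tool_pos": TCP position; "tcp_rot": TCP orientation; "ft_force": force on the tool from outside, world axes, zero at the start; "wrist_torque": the same for the moment, N m; "finger_gap": finger opening in mm.
Only numpy, scipy, OpenCV 4.12 (cv2) and the standard library are available. Lean on these libraries where they do the work, as an engineer would, in place of code of your own. Each camera call takes 0.05 s, during which the arm holds its last target.

TASK

Put the part-used roll of kraft paper into the counter's paper stand: lower it, do not drop it, so that its spindle lies across the two end plates, fully down in both slots, and let go of it. Then take the sprung brake arm by its grip, swing it forward off the paper against its spring until it meets its stop, and keep holding it there so that I can draw the paper out: your program finishes while still holding the arm at its stop. Leave the sugar pourer, the salt shaker and the mug where they stand.

Things in the scene. Friction and masses are not known exactly. Their poses are not given: they have to be found in the camera images.
- stand: Grey sheet-steel paper stand fixed to the counter. Origin: underside, below the middle of the seated spindle; x to its back (the worker stands on its -x side), y along the spindle, z up. Base 170 x 320 mm, 8 mm thick. Two upright end plates, 70 mm wide, 8 mm thick, centred at y = -136 and +136 mm, x = 0. A toothed tear blade crosses the front at x = -112 mm, top at z = 50 mm.
- seat (a point): Where the middle of the roll's axis comes to lie: in the stand's frame x = 0, y = 0, z = 90 mm; axes as the stand's. Each end plate has an open-topped slot at x = 0, 16 mm wide (so 2 mm play either way), floor at z = 84 mm, its mouth flaring out up to z = 123 mm. The end plates' inner faces are 264 mm apart.
- pivot (a point): Point on the line of the brake arm's pivot pin, below the grip: in the stand's frame x = -55, y = 152, z = 34 mm; the pin runs along the stand's y. The pin's lugs stand at y = 107 to 128 mm, up to z = 60 mm.
- roll_mid (a point): Middle of the part-used kraft paper roll, on its axis: brown cylinder 56 mm in diameter, 240 mm long, tight and rigid, fast on a steel spindle 12 mm in diameter, 320 mm long, sticking out 40 mm at each end; 0.4 to 0.7 kg in all. Its y axis runs along the spindle (either way round will do; x and z turn as it rolls). It starts lying on the counter, axis 28 mm up.
- brake (a joint): Angle of the sprung brake arm, rad. 0: rest stop, leaning back 0.15 rad; grows as its top swings forward (to the stand's -x); 0.60: forward stop. A spring always drives it back: 0.2 N m at 0, 0.8 N m at 0.60 (1.6 and 6 N at the grip). With the roll seated its free-turning white roller rests on the front of the paper at about 0.02; it gives way by itself as the roll is lowered in.
- brake_grip (a point): Middle of the brake arm's grip: round black bar, 12 mm in diameter, 62 mm long, along the stand's y at y = 152 mm, free below, sticking out sideways from the top of the arm (dark flat bar, 16 x 6 mm, at y = 118 mm) over the outside of the end plate. 128 mm from the pivot pin: in the stand's frame at x = -36, z = 161 mm at joint 0; x = -111, z = 149 mm at the forward stop.
- sugar: Bystander: glass sugar pourer with a steel cap, 72 mm in diameter, 145 mm high; origin at the centre of its underside, z up.
- salt: Bystander: small glass salt shaker with a steel cap, 42 mm in diameter, 73 mm high; origin at the centre of its underside, z up.
- mug: Bystander: white mug, 80 mm in diameter, 92 mm high; origin at the centre of its underside, z up.

How it is judged:
By the outcome, as a careful person would: the job done as asked, in the order asked, and still so for the second after the job is handed in, while the arm keeps its last pose, push and grip.
It also fails if it takes over 58 s, if anything falls off the work surface, if the arm or the gripper's body presses on something with over 40 N, if the wrist force passes 120 N, or if a joint passes its speed limit or range.

## Working session

There is one attempt and no reset: what is moved stays moved. The work goes in short steps, Python scripts to look and compute and a tool call to move; the robot and the scene stay as the last step left them, time stands still between calls to the robot, and variables do not carry over. Pictures are saved under pics/ and viewed, and the job is handed in when it is done.

Besides the shell and the picture viewer there is one more tool, called after "Call:" by a JSON object that holds its "method" and its "body". move_arm: Moves the arm, as the interface text tells. Its arguments: {"type":"object","properties":{"rows":{"type":"array","items":{"type":"array","items":{"type":"array","items":{"type":"number"}}}},"grip":{"type":"number"},"newtons":{"type":"number"}},"required":["rows"]}

```bash
mkdir -p pics; python3 - <<'E'
from bench import sensors, viewer, r
import cv2,pickle
print(sensors.sense())
for n in("side","top"):
    s=viewer.snapshot(n); pickle.dump(s,open(f"{n}0.pkl","wb"))
    cv2.imwrite(f"pics/{n}0.png",cv2.resize(s["color"][:,:,::-1],None,fx=1.5,fy=1.5,interpolation=cv2.INTER_CUBIC))
    print(n,s["camera_matrix"],s["k1"],s["R"],s["t"],-s["R"].T@s["t"])
E
```

```text
{'time': 0.0, 'joint_pos': array([ 6.57500861e+01,  7.51607063e+00,  8.53314627e+01,  1.83097420e-03,
        8.72600157e+01, -4.89295229e+00]), 'qd': array([-0.08285928,  0.0686915 , -0.01169546,  0.11705331,  0.0243807 ,
       -0.03310132]), 'joint_efforts': array([ 1.36401818e-04, -5.69403505e+01, -5.00552559e+01, -2.17194947e-04,
        1.53715181e-02, -1.01328048e-04]), 'tool_pos': array([198.6152122 , 565.59881947, 238.21344576]), 'tcp_rot': array([-1.79892999e+02, -1.09953715e-02,  1.60642939e+02]), 'ft_force': array([-0.32069994, -0.18067283, -0.35487689]), 'wrist_torque': array([-0.07384565, -0.03997585, -0.01657912]), 'finger_gap': 85.57410690649301}
side [[421.22813497   0.         253.4927533 ]
 [  0.         421.22813497 191.10708959]
 [  0.           0.           1.        ]] 0.0402749385214831 [[ 0.74799501 -0.66358088  0.01280112]
 [-0.46395223 -0.53656923 -0.70487005]
 [ 0.47460698  0.52130017 -0.70922094]] [-420.7012392   393.70013483  720.50042269] [ 155.3859565  -443.51891669  793.8868704 ]
top [[349.39649446   0.         258.34438325]
 [  0.         349.39649446 194.26446929]
 [  0.           0.           1.        ]] -0.06183581983033887 [[ 0.14250017 -0.98979129  0.00262682]
 [-0.96863826 -0.13999957 -0.20528042]
 [ 0.20355252  0.02670806 -0.97869967]] [ -5.36369499 658.89142511 890.83738653] [ 457.65957001   63.14303664 1007.13385577]
```

View pics/side0.png

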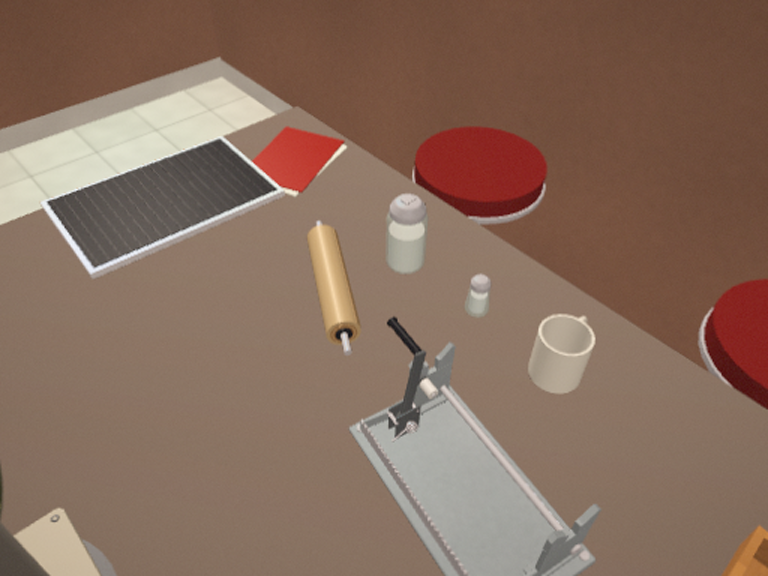

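View pics/top0.png

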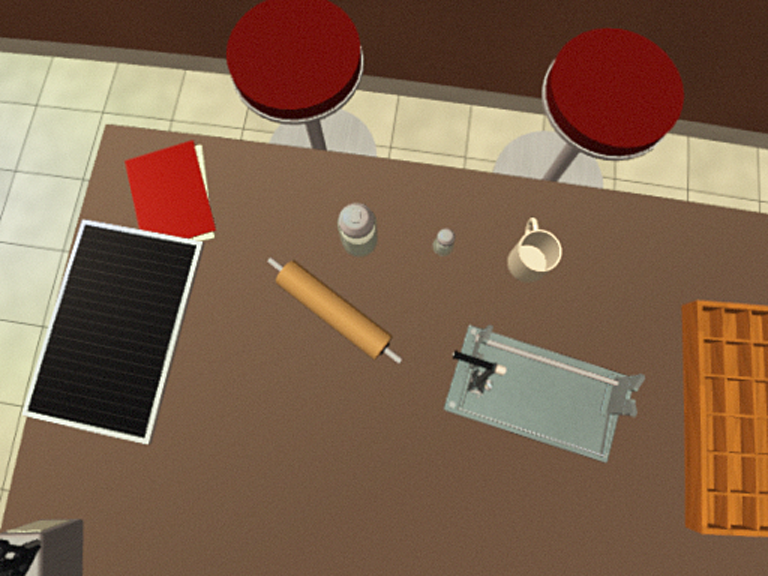

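The side view shows the roll at about (333,285) and the stand at (470,470), with the far plate cut off at the bottom edge. In the top view the roll runs from (268,260) to (400,360), and the stand's base is centred near (540,390). I'll enlarge crops to read these more closely.

```bash
cat > h.py <<'E'
import numpy as np,cv2,pickle
def load(n,k): return pickle.load(open(f"{n}{k}.pkl","rb"))
def proj(s,X):
    X=np.atleast_2d(X).astype(float); D=np.array([s["k1"],0,0,0,0.])
    p,_=cv2.projectPoints(X,cv2.Rodrigues(s["R"])[0],s["t"],s["camera_matrix"],D); return p[:,0]
def ray(s,uv):
    p=cv2.undistortPoints(np.array(uv,float).reshape(-1,1,2),s["camera_matrix"],np.array([s["k1"],0,0,0,0.]))[:,0]
    d=np.c_[p,np.ones(len(p))]@s["R"]; return -s["R"].T@s["t"],d
def atz(s,uv,z):
    c,d=ray(s,uv); return c+d*((z-c[2])/d[:,2])[:,None]
def tri(ss,uvs):
    A=np.zeros((3,3));b=np.zeros(3)
    for s,uv in zip(ss,uvs):
        c,d=ray(s,[uv]);d=d[0]/np.linalg.norm(d[0]);P=np.eye(3)-np.outer(d,d);A+=P;b+=P@c
    return np.linalg.solve(A,b)
def crop(s,x0,y0,w,h,f,name,draw=None):
    im=cv2.resize(np.ascontiguousarray(s["color"][y0:y0+h,x0:x0+w,::-1]),None,fx=f,fy=f,interpolation=cv2.INTER_CUBIC)
    for k in range(0,w,10):
        cv2.line(im,(k*f,0),(k*f,6 if k%50 else 14),(0,255,255),1)
        if (x0+k)%20==0: cv2.putText(im,str(x0+k),(k*f,22),0,.35,(0,255,255),1)
    for k in range(0,h,10):
        cv2.line(im,(0,k*f),(6,k*f),(0,255,255),1)
        if (y0+k)%20==0: cv2.putText(im,str(y0+k),(8,k*f+4),0,.35,(0,255,255),1)
    if draw is not None:
        for p in draw: cv2.circle(im,(int(round((p[0]+.5-x0)*f)),int(round((p[1]+.5-y0)*f))),2,(0,0,255),-1)
    cv2.imwrite(f"pics/{name}.png",im)
E
python3 - <<'E'
from h import *
s=load("side",0);t=load("top",0)
crop(t,290,205,150,110,5,"tstand"); crop(t,170,165,110,85,6,"troll")
crop(s,225,200,180,184,4,"sstand" if 0 else "sstand"); crop(s,190,140,60,100,6,"sroll")
E
```

```text
(no output)
```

View pics/tstand.png

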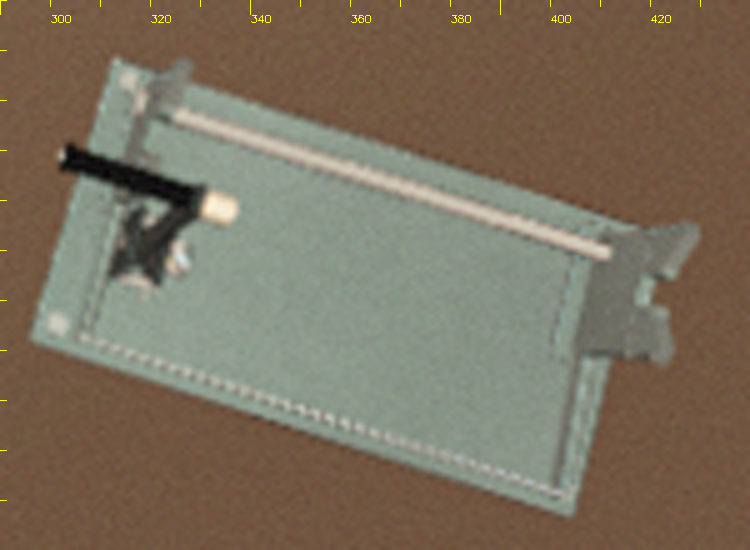

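View pics/troll.png

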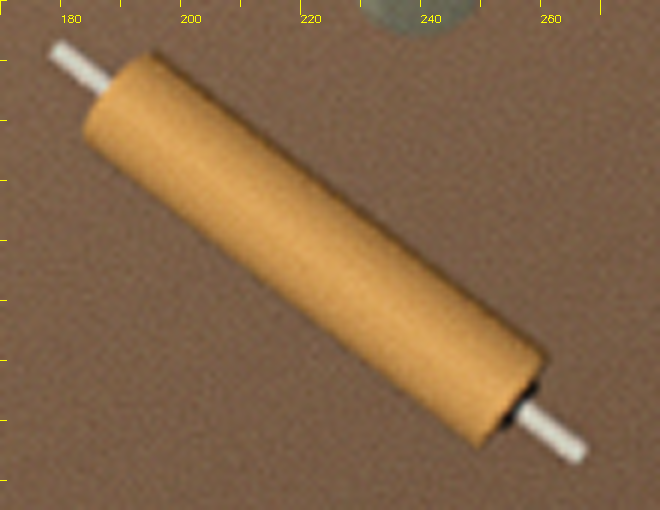

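View pics/sstand.png

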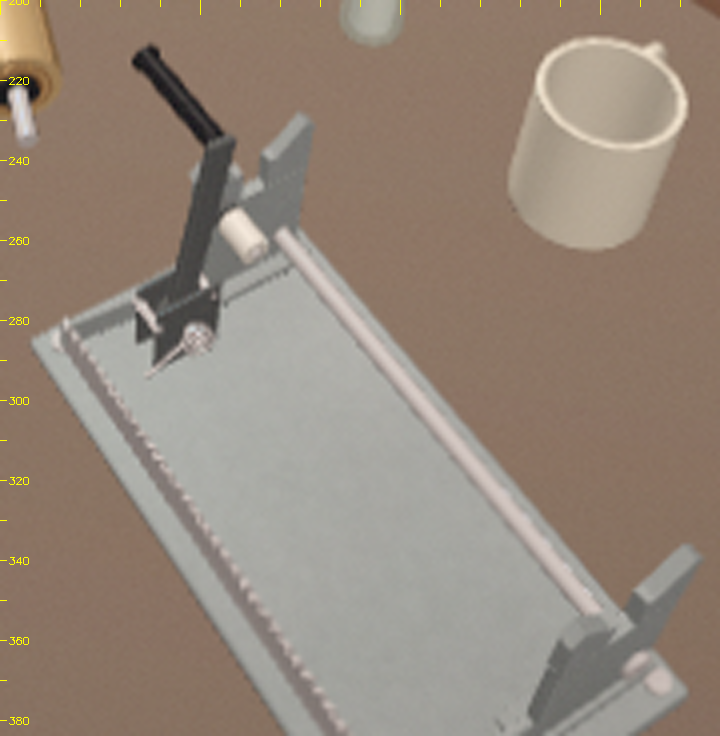

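View pics/sroll.png

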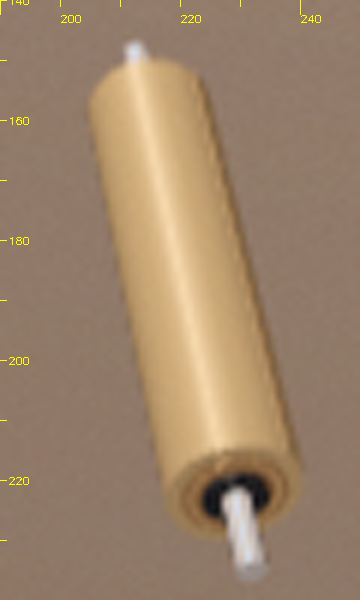

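```bash
cat > fit.py <<'E'
from h import *
from scipy.optimize import least_squares
s=load("side",0);t=load("top",0)
def cp(x0,y0,f,p): return (x0+p[0]/f-.5,y0+p[1]/f-.5)
T=lambda *p:cp(290,205,5,p); S=lambda *p:cp(225,200,4,p)
obs=[(t,T(115,58),'BL'),(t,T(33,342),'FL'),(t,T(573,515),'FR'),(s,S(32,343),'FL'),(s,S(685,690),'BR'),(t,T(62,160),'G1'),(s,S(147,58),'G1')]
def pts(p):
    x,y,a,xm=p;c,sn=np.cos(a),np.sin(a)
    L=dict(BL=(xm+170,160,8),FL=(xm,160,8),FR=(xm,-160,8),BR=(xm+170,-160,8),G1=(-36,183,161))
    return {k:np.array([x+c*v[0]-sn*v[1],y+sn*v[0]+c*v[1],v[2]]) for k,v in L.items()}
def res(p):
    P=pts(p); return np.concatenate([proj(c,P[k])[0]-uv for c,uv,k in obs])
o=least_squares(res,[500,-100,0.2,-120]);print(o.x,np.degrees(o.x[2]));print(res(o.x).reshape(-1,2).round(2))
P2=lambda *p:cp(170,165,6,p);Q=lambda *p:cp(190,140,6,p)
e1=tri([t,s],[P2(57,47),Q(134,45)]);e2=tri([t,s],[P2(580,456),Q(250,570)])
print(e1,e2,np.linalg.norm(e1-e2),atz(t,[P2(57,47),P2(580,456)],28),atz(s,[Q(134,45),Q(250,570)],28))
a=atz(t,[P2(57,47),P2(580,456)],28);b=atz(s,[Q(134,45),Q(250,570)],28)
for q in(a,b): print(q.mean(0),np.linalg.norm(q[0]-q[1]),np.degrees(np.arctan2(*(q[0]-q[1])[[1,0]])))
E
python3 fit.py
```

```text
[ 5.50616003e+02 -2.22842307e+02 -1.72448948e-01 -1.22288353e+02] -9.880596898839423
[[-0.06 -0.37]
 [-0.76 -0.03]
 [ 0.7   0.78]
 [-1.75 -1.5 ]
 [ 1.36 -0.1 ]
 [ 1.48 -0.27]
 [-0.63  0.07]]
[692.43123062 326.29232852  31.88090812] [534.88103034  49.02089975  25.56881001] 318.9692044748906 [[692.8163371  327.66900565  28.        ]
 [534.00118639  49.49236442  28.        ]] [[695.73382224 329.91119328  28.        ]
 [534.39304324  47.06501949  28.        ]]
[613.40876174 188.58068504  28.        ] 320.3193653569398 60.277316208419585
[615.06343274 188.48810639  28.        ] 325.62678789685424 60.29875132187834
```

```bash
cat > ov.py <<'E'
from h import *
def stand(p,L):
    x,y,a=p[:3];c,sn=np.cos(a),np.sin(a);L=np.atleast_2d(L).astype(float)
    return np.c_[x+c*L[:,0]-sn*L[:,1],y+sn*L[:,0]+c*L[:,1],L[:,2]]
def dense(segs):
    return np.vstack([np.linspace(a,b,25) for a,b in segs])
xm=-122
segs=[((xm,-160,8),(xm,160,8)),((xm,160,8),(xm+170,160,8)),((xm+170,160,8),(xm+170,-160,8)),((xm+170,-160,8),(xm,-160,8)),((-112,-128,50),(-112,128,50))]
for yy in(-140,-132,132,140):
    segs+=[((-35,yy,8),(-35,yy,123)),((35,yy,8),(35,yy,123)),((-8,yy,84),(8,yy,84)),((-8,yy,84),(-8,yy,105)),((8,yy,84),(8,yy,105))]
segs+=[((-36,121,161),(-36,183,161))]
E
python3 - <<'E'
from ov import *
s=load("side",0);t=load("top",0);p=[550.6,-222.8,-.17245]
W=stand(p,dense(segs))
crop(t,290,205,150,110,5,"tst_ov",proj(t,W)); crop(s,225,200,180,184,4,"sst_ov",proj(s,W))
E
```

```text
(no output)
```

View pics/tst_ov.png

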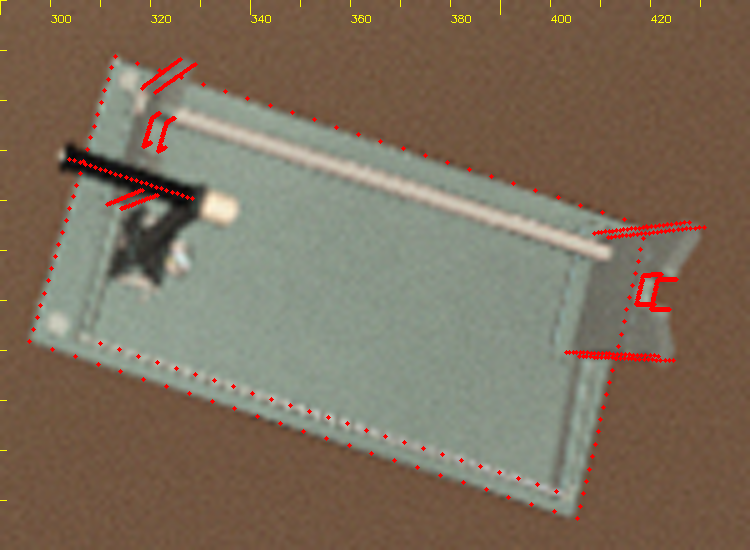

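View pics/sst_ov.png

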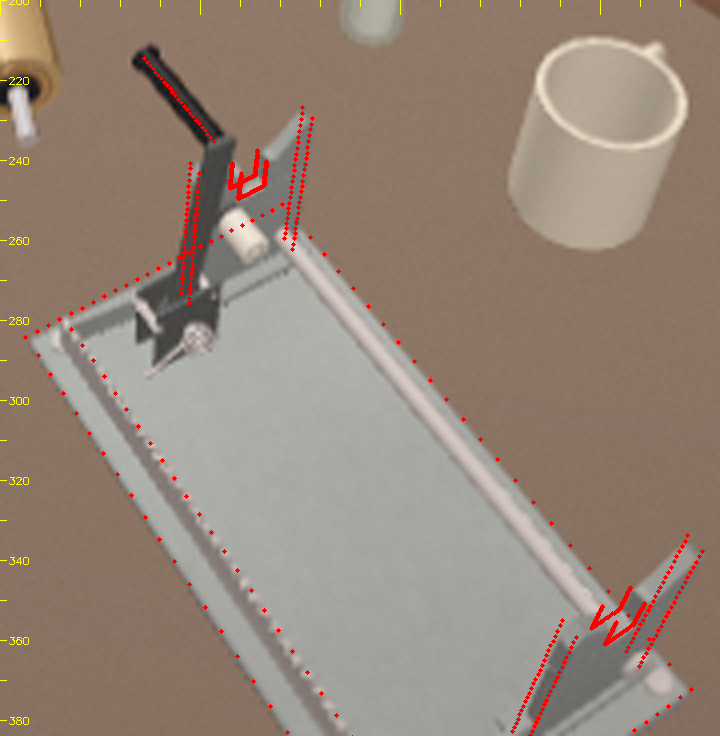

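The base and plates match the overlay to about 1 px in the top view. The side view is shifted by about 1.5 px, which is calibration error. Next I'll work out the back bar, where the bystanders stand, and the first move.

```bash
cat >> h.py <<'E'
def mv(tx,ty,tz,yaw,st=None):
    from bench import sensors
    from scipy.spatial.transform import Rotation as R
    st=sensors.sense()
    R0=R.from_euler('xyz',st['tcp_rot'],degrees=True)
    R1=R.from_euler('xyz',[180,0,yaw],degrees=True)
    d=R0.inv().apply(np.array([tx,ty,tz])-st['tool_pos'])
    print("t",st['time'],"pos",st['tool_pos'].round(1),"rot",st['tcp_rot'].round(1),"F",st['ft_force'].round(1),"gap",round(st['finger_gap'],1))
    print("shift mm",d.round(1),"rotvec",(R0.inv()*R1).as_rotvec(degrees=True).round(2))
E
python3 - <<'E'
from h import *
from ov import stand
s=load("side",0);t=load("top",0)
T=lambda *p:(290+p[0]/5-.5,205+p[1]/5-.5); S=lambda *p:(225+p[0]/4-.5,200+p[1]/4-.5)
for a,b in(((177,115),(283,232)),((610,253),(598,610))): 
    X=tri([t,s],[T(*a),S(*b)]);c,n=np.cos(-.1724),np.sin(-.1724);d=X-[550.6,-222.8,0];print(X,d@[c,n,0],d@[-n,c,0])
for n,uv in(("sugar",(239,166)),("salt",(295,168)),("mug",(352,182))): print(n,atz(t,[uv],0))
for n,uv in(("sugar",(270,178)),("salt",(318,208)),("mug",(371,257))): print(n,atz(s,[uv],0))
print(stand([550.6,-222.8,-.1724],[(-36,155,161),(-111,155,149)]))
mv(614,188.5,239,60.3)
E
```

```text
[ 590.06003381 -105.40934804   46.95353004] 18.737028926627467 122.4197009605297
[ 545.6055067  -346.16802819   55.82918761] 16.242993188739913 -122.39599877082111
sugar [[744.51241141 160.34978917   0.        ]]
salt [[ 7.62428498e+02 -6.62037086e+00 -1.13686838e-13]]
mug [[ 7.44087522e+02 -1.80543502e+02  1.13686838e-13]]
sugar [[754.56990693 148.31412089   0.        ]]
salt [[771.12165103 -13.61864208   0.        ]]
mug [[ 749.3710213  -196.88233806    0.        ]]
[[541.72349368 -63.9220354  161.        ]
 [467.83530184 -51.05599068 149.        ]]
t 0.1 pos [198.6 565.7 238.3] rot [-179.9   -0.   160.6] F [ 0.2 -0.2 -0.4] gap 85.3
shift mm [-5.169e+02 -2.182e+02 -4.000e-01] rotvec [-8.0000e-02  8.0000e-02  1.0035e+02]
```

Call:
{"method": "move_arm", "body": {"rows": [[[-0.517,-0.218,0.0,0,0,100.35],[-0.517,-0.218,0.0,0,0,100.35],[-0.517,-0.218,0.0,0,0,100.35],[-0.517,-0.218,0.0,0,0,100.35],[-0.517,-0.218,0.0,0,0,100.35],[-0.517,-0.218,0.0,0,0,100.35],[-0.517,-0.218,0.0,0,0,100.35],[-0.517,-0.218,0.0,0,0,100.35],[-0.517,-0.218,0.0,0,0,100.35],[-0.517,-0.218,0.0,0,0,100.35],[-0.517,-0.218,0.0,0,0,100.35],[-0.517,-0.218,0.0,0,0,100.35],[-0.517,-0.218,0.0,0,0,100.35],[-0.517,-0.218,0.0,0,0,100.35],[-0.517,-0.218,0.0,0,0,100.35],[-0.517,-0.218,0.0,0,0,100.35]]], "grip": 1}}

```text
time: 1.7
tool_pos: [613.6, 190.4, 239.5]
tcp_rot: [-180.0, -0.0, 60.5]
ft_force: [0.2, -0.1, 0.4]
finger_gap: 85.4
```

```bash
python3 - <<'E'
from h import *
mv(614,188.5,60,60.3)
E
```

```text
t 1.7 pos [613.6 190.4 239.5] rot [-180.    -0.    60.5] F [ 0.2 -0.1  0.4] gap 85.4
shift mm [ -1.5   1.3 179.5] rotvec [-0.   -0.01  0.19]
```

Call:
{"method": "move_arm", "body": {"rows": [[[-0.001,0.001,0.03,0,0,0.2],[-0.001,0.001,0.07,0,0,0.2],[-0.001,0.001,0.11,0,0,0.2],[-0.001,0.001,0.14,0,0,0.2],[-0.001,0.001,0.16,0,0,0.2],[-0.001,0.001,0.17,0,0,0.2],[-0.001,0.001,0.17,0,0,0.2],[-0.001,0.001,0.17,0,0,0.2]]]}}

```text
time: 2.5
tool_pos: [615.3, 188.3, 70.7]
tcp_rot: [179.9, -0.1, 60.1]
ft_force: [0.3, 0.0, 0.6]
finger_gap: 85.1
```

```bash
python3 - <<'E'
from h import *
from bench import viewer
for n in("side","top"): pickle.dump(viewer.snapshot(n),open(f"{n}1.pkl","wb"))
crop(load("top",1),160,130,140,120,5,"t1");crop(load("side",1),150,90,140,150,4,"s1")
mv(614,188.5,17,60.3)
E
```

```text
t 2.6 pos [616.1 188.2  71.5] rot [ 1.799e+02 -1.000e-01  6.010e+01] F [-0.5  0.3 -0.4] gap 85.2
shift mm [-0.9 -2.1 54.5] rotvec [ 0.14 -0.13 -0.18]
```

View pics/t1.png

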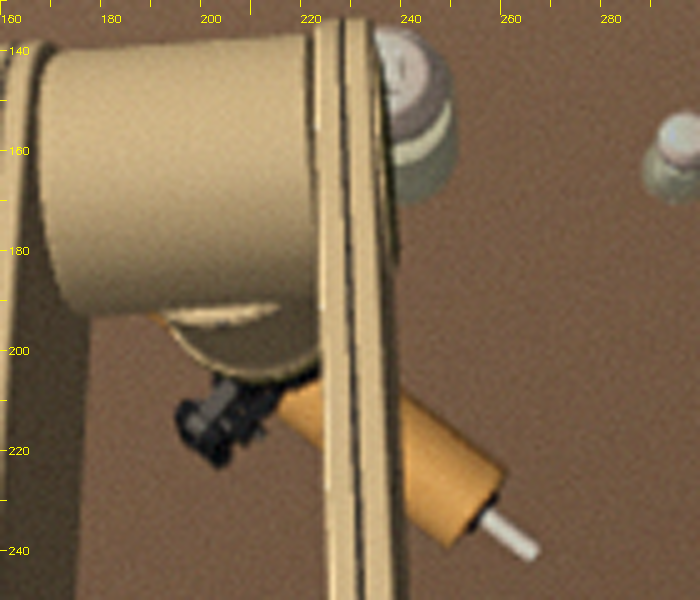

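View pics/s1.png

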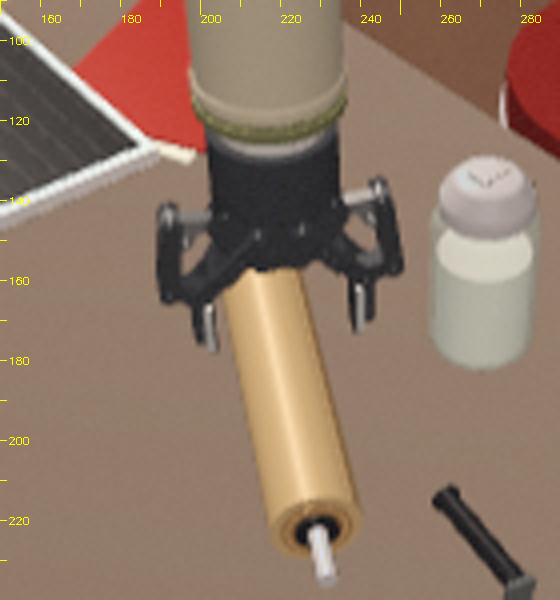

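The side view shows the fingertips at (202,176) and (239,172), either side of the roll. The top view is mostly blocked by the arm. I'll go down and grip.

Call:
{"method": "move_arm", "body": {"rows": [[[0,0,0.015,0,0,0],[0,0,0.03,0,0,0],[0,-0.001,0.042,0,0,0],[0,-0.001,0.05,0,0,0],[0,-0.001,0.053,0,0,0],[0,-0.001,0.053,0,0,0],[0,-0.001,0.053,0,0,0]]]}}

```text
time: 3.3
tool_pos: [614.3, 188.3, 16.7]
tcp_rot: [180.0, -0.0, 60.1]
ft_force: [0.3, -0.2, -0.7]
finger_gap: 85.5
```

Call:
{"method": "move_arm", "body": {"rows": [[[0,0,0,0,0,0],[0,0,0,0,0,0],[0,0,0,0,0,0],[0,0,0,0,0,0],[0,0,0,0,0,0],[0,0,0,0,0,0],[0,0,0,0,0,0],[0,0,0,0,0,0],[0,0,0,0,0,0],[0,0,0,0,0,0]]], "grip": 0.4, "newtons": 60}}

```text
time: 4.3
tool_pos: [614.7, 188.3, 17.4]
tcp_rot: [179.9, -0.1, 60.1]
ft_force: [-1.3, -0.1, 5.9]
finger_gap: 54.3
```

Call:
{"method": "move_arm", "body": {"rows": [[[0,0,-0.005,0,0,0],[0,0,-0.015,0,0,0],[0,0,-0.03,0,0,0],[0,0,-0.05,0,0,0],[0,0,-0.08,0,0,0],[0,0,-0.11,0,0,0],[0,0,-0.14,0,0,0],[0,0,-0.17,0,0,0],[0,0,-0.19,0,0,0],[0,0,-0.205,0,0,0],[0,0,-0.21,0,0,0],[0,0,-0.21,0,0,0]]]}}

```text
time: 5.5
tool_pos: [614.0, 188.3, 226.9]
tcp_rot: [180.0, -0.0, 60.1]
ft_force: [-0.2, 1.0, -6.2]
finger_gap: 54.3
```

```bash
python3 - <<'E'
from h import *
from bench import viewer
for n in("side","top"): pickle.dump(viewer.snapshot(n),open(f"{n}2.pkl","wb"))
crop(load("top",2),120,90,190,150,4,"t2");crop(load("side",2),130,20,160,190,4,"s2")
mv(550.6,-222.8,226,80.1)
E
```

```text
t 5.6 pos [613.1 188.1 224.7] rot [-1.799e+02  1.000e-01  6.010e+01] F [-0.2  0.5 -6.7] gap 53.9
shift mm [-387.3  150.7   -1. ] rotvec [ -0.12   0.07 -20.01]
```

View pics/s2.png

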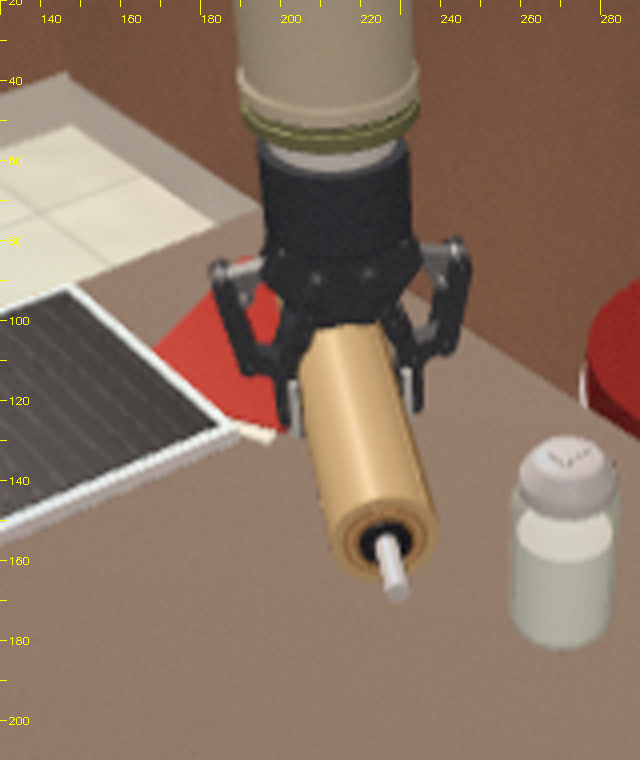

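Call:
{"method": "move_arm", "body": {"rows": [[[-0.01,0.004,0,0,0,-0.5],[-0.03,0.012,0,0,0,-1.5],[-0.06,0.023,0,0,0,-3],[-0.095,0.037,0,0,0,-5],[-0.13,0.051,0,0,0,-7],[-0.165,0.064,0,0,0,-9],[-0.2,0.078,0,0,0,-11],[-0.235,0.092,0,0,0,-13],[-0.27,0.105,0,0,0,-15],[-0.3,0.117,0,0,0,-16.5],[-0.33,0.129,0,0,0,-18],[-0.355,0.139,0,0,0,-19],[-0.375,0.146,0,0,0,-19.7],[-0.384,0.15,0,0,0,-20],[-0.387,0.151,0,0,0,-20],[-0.387,0.151,0,0,0,-20],[-0.387,0.151,0,0,0,-20]]]}}

```text
time: 7.3
tool_pos: [551.9, -221.6, 226.1]
tcp_rot: [-180.0, -0.0, 80.1]
ft_force: [0.7, 1.6, -7.2]
finger_gap: 54.4
```

```bash
python3 - <<'E'
from h import *
from bench import viewer
for n in("side","top"): pickle.dump(viewer.snapshot(n),open(f"{n}3.pkl","wb"))
crop(load("top",3),280,170,190,150,4,"t3");crop(load("side",3),225,150,190,190,4,"s3")
mv(550.6,-222.8,136,80.1)
E
```

```text
t 7.4 pos [ 552.1 -221.5  226.3] rot [-180.    -0.    80.2] F [-0.2  0.3 -5.9] gap 54.3
shift mm [-1.6 -1.2 90.3] rotvec [-0.   -0.02  0.07]
```

View pics/s3.png

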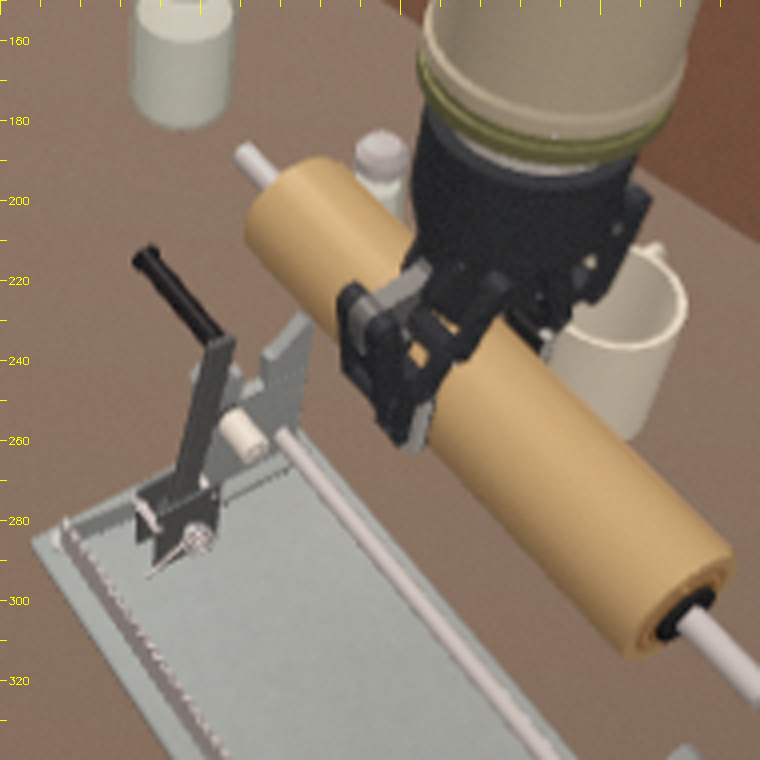

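View pics/t3.png

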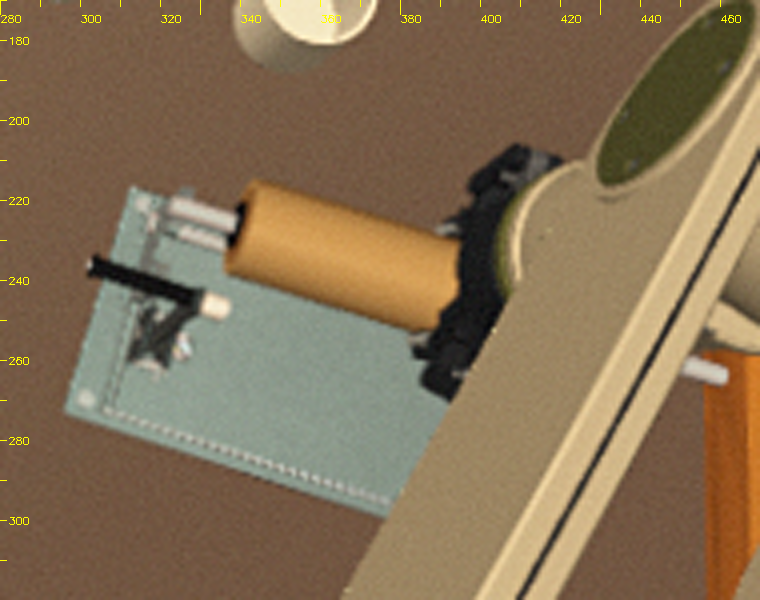

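```bash
python3 - <<'E'
from h import *
s=load("side",3);t=load("top",3)
crop(s,380,270,80,80,8,"s3b")
T=lambda *p:(280+p[0]/4-.5,170+p[1]/4-.5);S=lambda *p:(225+p[0]/4-.5,150+p[1]/4-.5)
m=np.array([552,-221.6,237.2]);a=np.radians(80.1);u=np.array([np.cos(a),np.sin(a),0])
print("pred top",proj(t,[m+160*u,m-160*u]),"obs",T(172,206),T(725,374))
print("pred side",proj(s,[m+160*u,m-160*u]),"obs",S(243,152))
print(atz(t,[T(172,206),T(725,374)],237.2))
E
```

```text
pred top [[321.84039439 220.27218341]
 [459.38524283 264.34700369]] obs (322.5, 221.0) (460.75, 263.0)
pred side [[284.41020996 186.84678116]
 [412.93908523 322.61527186]] obs (285.25, 187.5)
[[ 578.09642938  -65.61492357  237.2       ]
 [ 527.85101029 -382.24441725  237.2       ]]
```

View pics/s3b.png

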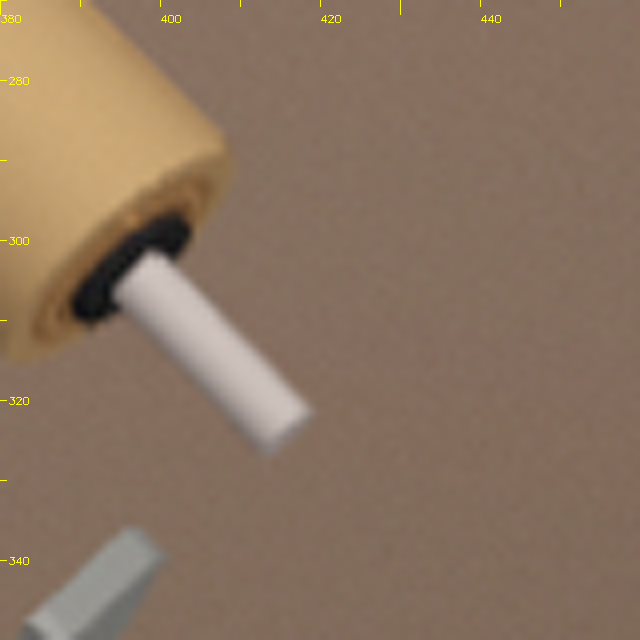

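```bash
cat > fit2.py <<'E'
from h import *
from ov import stand
from scipy.optimize import least_squares
s=load("side",0);t=load("top",0)
cp=lambda x0,y0,f:(lambda *p:(x0+p[0]/f-.5,y0+p[1]/f-.5))
T=cp(290,205,5);S=cp(225,200,4)
L=lambda xm:dict(BL=(xm+170,160,8),FL=(xm,160,8),FR=(xm,-160,8),BR=(xm+170,-160,8),G1=(-36,183,161),PM=(35,-140,123),PMi=(35,-132,123),PP=(35,132,123),PPo=(35,140,123))
obs=[(0,T(115,58),'BL'),(0,T(33,342),'FL'),(0,T(573,515),'FR'),(1,S(32,343),'FL'),(1,S(685,690),'BR'),(0,T(62,160),'G1'),(1,S(147,58),'G1'),
(0,T(700,232),'PM'),(1,(396.2,335.5),'PMi'),(1,(399.9,338.9),'PM'),(1,S(313,122),'PP'),(1,S(302,113),'PPo')]
cams=[t,s]
robs=[(0,(322.5,221),1),(0,(460.75,263),-1),(1,(285.25,187.5),1),(1,(415.6,323.25),-1)]
def roll(p):
    d,e,f=p[8:11];a=np.radians(80.1+e);u=np.array([np.cos(a),np.sin(a),np.sin(np.radians(f))])
    m=np.array([552,-221.6,237.2])+d*u; return m,u
def res(p):
    P=dict((k,stand(p,v)[0]) for k,v in L(p[3]).items()); b=[p[4:6],p[6:8]]
    r=[(proj(cams[c],P[k])[0]+b[c]-uv)/.7 for c,uv,k in obs]
    m,u=roll(p); r+=[(proj(cams[c],m+160*g*u)[0]+b[c]-uv)/.5 for c,uv,g in robs]
    return np.concatenate(r+[p[4:8]/1.,[p[8]/3,p[9]/1,p[10]/.7]])
o=least_squares(res,[550,-222,-.17,-122]+[0]*7)
p=o.x;print("stand",p[:2],np.degrees(p[2]),"xm",p[3],"bias",p[4:8],"roll d,e,f",p[8:11]);print(roll(p))
n=len(obs);print((res(p)[:2*n].reshape(-1,2)*.7).round(1).tolist());print((res(p)[2*n:2*n+8].reshape(-1,2)*.5).round(1).tolist())
C=np.linalg.inv(o.jac.T@o.jac);print("sd",np.sqrt(np.diag(C)).round(3))
E
python3 fit2.py
```

```text
stand [ 547.70857721 -221.97138704] -10.079235374219556 xm -120.81424199348606 bias [ 0.17591277 -0.45076604  1.17680316  0.45037607] roll d,e,f [-1.35896036  0.69144987  0.15186813]
(array([ 551.78252762, -222.94144662,  237.19639795]), array([0.16002849, 0.9871124 , 0.0026506 ]))
[[-0.0, -0.5], [-0.9, -0.2], [0.4, 1.0], [-1.1, -1.1], [1.6, 0.9], [1.2, 0.2], [-0.6, 0.8], [0.5, -0.2], [-0.2, -0.8], [-0.4, -0.3], [-0.2, -0.2], [0.3, -0.5]]
[[-0.1, -0.2], [-0.5, 0.2], [-0.1, 0.4], [0.1, 0.1]]
sd [0.815 1.179 0.003 0.987 0.461 0.292 0.482 0.479 0.993 0.219 0.342]
```

Call:
{"method": "move_arm", "body": {"rows": [[[0,-0.002,0.01,0,0,0.4],[0,-0.004,0.025,0,0,0.9],[0,-0.004,0.045,0,0,0.9],[0,-0.004,0.062,0,0,0.9],[0,-0.004,0.075,0,0,0.9],[0,-0.004,0.084,0,0,0.9],[0,-0.004,0.087,0,0,0.9],[0,-0.004,0.087,0,0,0.9],[0,-0.004,0.087,0,0,0.9]]]}}

```text
time: 8.3
tool_pos: [548.0, -222.0, 139.9]
tcp_rot: [180.0, 0.0, 79.2]
ft_force: [0.0, 0.2, -4.9]
finger_gap: 54.6
```

```bash
python3 - <<'E'
from h import *
from bench import viewer
for n in("side","top"): pickle.dump(viewer.snapshot(n),open(f"{n}4.pkl","wb"))
s=load("side",4);t=load("top",4)
crop(t,285,190,150,110,5,"t4");crop(s,240,190,75,85,8,"s4a");crop(s,355,310,70,74,8,"s4b")
mv(547.7,-222,79,79.2)
E
```

```text
t 8.4 pos [ 548.2 -222.1  140.1] rot [180.    0.   79.2] F [-0.8  0.4 -5.6] gap 54.2
shift mm [ 0.  -0.5 61.1] rotvec [0.05 0.03 0.01]
```

View pics/s4a.png

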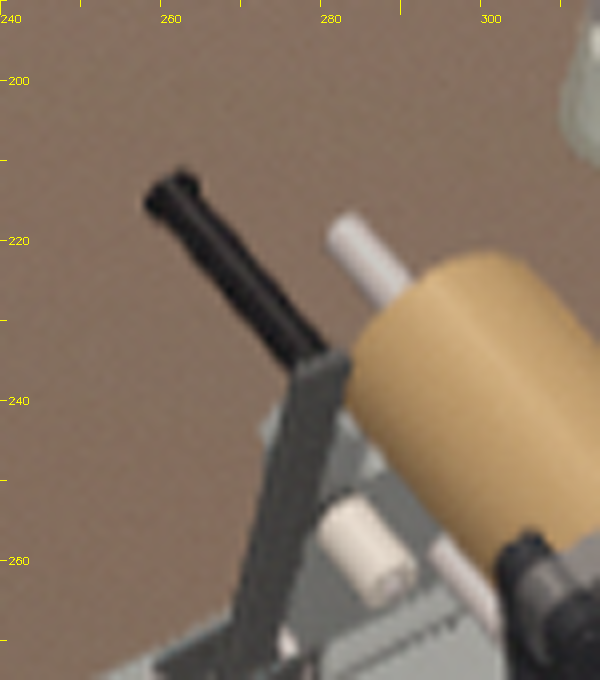

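View pics/s4b.png

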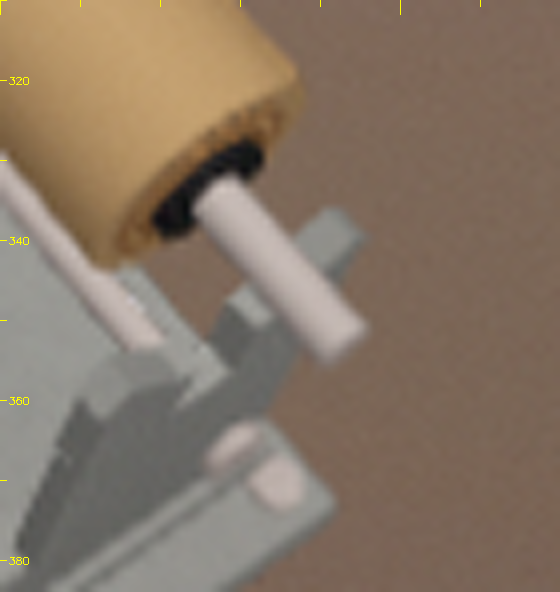

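View pics/t4.png

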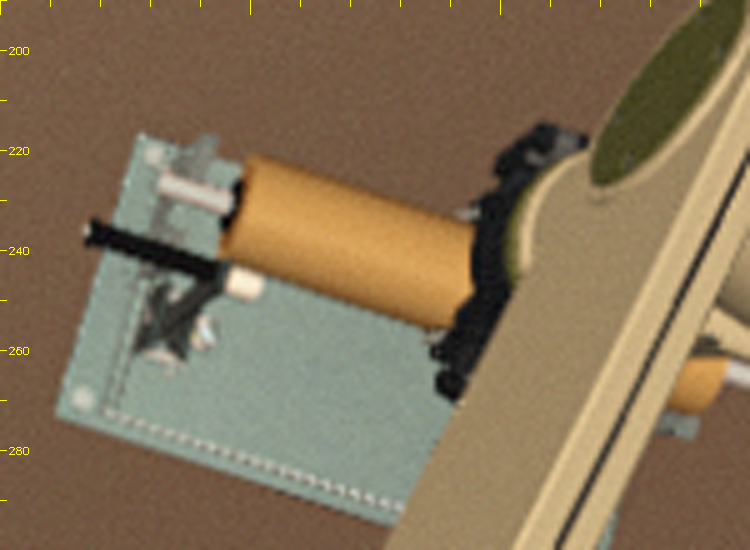

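```bash
cat > fit3.py <<'E'
import re
src=open('fit2.py').read()
src=src.replace("def roll(p):","R2=[(0,(316.9,225.9),1),(1,(282.6,218.25),1),(1,(397.4,351.75),-1)]\ndef roll2(p):\n    d,e,f=p[8:11];a=np.radians(79.2+e);u=np.array([np.cos(a),np.sin(a),np.sin(np.radians(f))]);return np.array([548,-222.0,151.])+d*u,u\ndef roll(p):")
src=src.replace("    return np.concatenate(r+","    m,u=roll2(p); r+=[(proj(cams[c],m+160*g*u)[0]+b[c]-uv)/.5 for c,uv,g in R2]\n    return np.concatenate(r+")
src+='''
print((res(p)[2*n+8:2*n+14].reshape(-1,2)*.5).round(1).tolist());m,u=roll2(p)
a=p[2];dm=m-[p[0],p[1],0];ex=np.array([np.cos(a),np.sin(a),0]);ey=np.array([-ex[1],ex[0],0])
for g in(136,0,-136): print("roll in stand at",g,(dm+g*u)@ex,(dm+g*u)@ey)
'''
exec(src)
E
python3 fit3.py
```

```text
stand [ 547.35544742 -221.70761478] -10.090947689789182 xm -120.79508957379905 bias [ 0.43362195 -0.47060124  1.38096994  0.34323094] roll d,e,f [-0.81907011  0.61437745  0.09328492]
(array([ 551.86783798, -222.40833721,  237.19866645]), array([0.16135618, 0.98689624, 0.00162813]))
[[0.1, -0.4], [-0.8, -0.2], [0.6, 1.1], [-1.1, -1.2], [1.6, 0.8], [1.3, 0.3], [-0.6, 0.7], [0.7, -0.1], [-0.3, -0.9], [-0.5, -0.3], [-0.2, -0.3], [0.3, -0.6]]
[[-0.1, -0.4], [-0.5, 0.2], [0.1, 0.2], [-0.0, -0.3]]
sd [0.732 1.132 0.003 0.983 0.435 0.256 0.433 0.451 0.949 0.183 0.301]
[[-0.5, -0.1], [-0.3, 0.3], [0.3, 0.7]]
roll in stand at 136 0.9091823216328399 135.0058158861196
roll in stand at 0 0.6844576506565805 -0.993998447659001
roll in stand at -136 0.459732979680321 -136.9938127814376
```

Call:
{"method": "move_arm", "body": {"rows": [[[0,-0.001,0.006,0,0,0],[0,-0.001,0.012,0,0,0],[0,-0.001,0.018,0,0,0],[0,-0.001,0.024,0,0,0],[0,-0.001,0.03,0,0,0],[0,-0.001,0.036,0,0,0],[0,-0.001,0.04,0,0,0],[0,-0.001,0.04,0,0,0],[0,-0.001,0.04,0,0,0]]]}}

```text
time: 9.3
tool_pos: [547.1, -221.7, 99.0]
tcp_rot: [180.0, 0.0, 79.2]
ft_force: [4.6, -0.5, -6.2]
finger_gap: 54.4
```

```bash
python3 - <<'E'
from h import *
from bench import viewer
for n in("side","top"): pickle.dump(viewer.snapshot(n),open(f"{n}5.pkl","wb"))
s=load("side",5);t=load("top",5)
crop(t,285,190,150,110,5,"t5");crop(s,240,190,75,85,8,"s5a");crop(s,340,320,70,64,8,"s5b")
mv(547.5,-222,79,79.2)
E
```

```text
t 9.4 pos [ 547.1 -221.7   99.1] rot [180.    0.   79.2] F [ 5.  -1.3 -5. ] gap 54.7
shift mm [-0.2  0.5 20.2] rotvec [0.02 0.01 0.  ]
```

View pics/s5a.png

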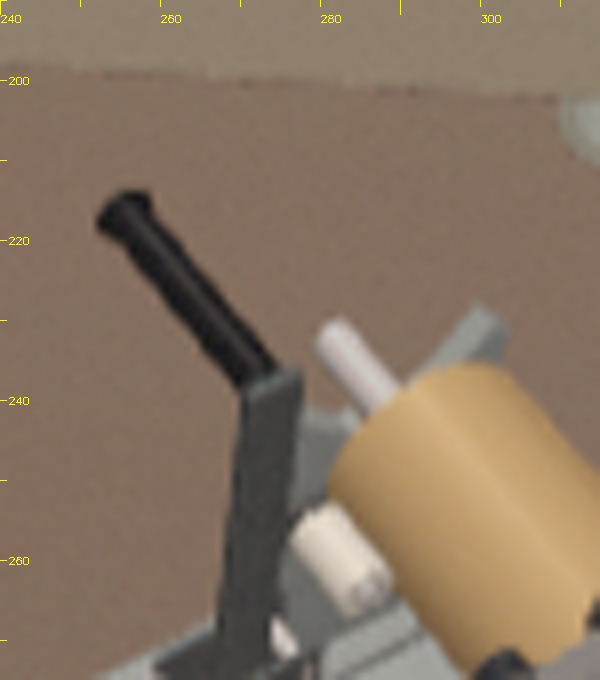

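View pics/s5b.png

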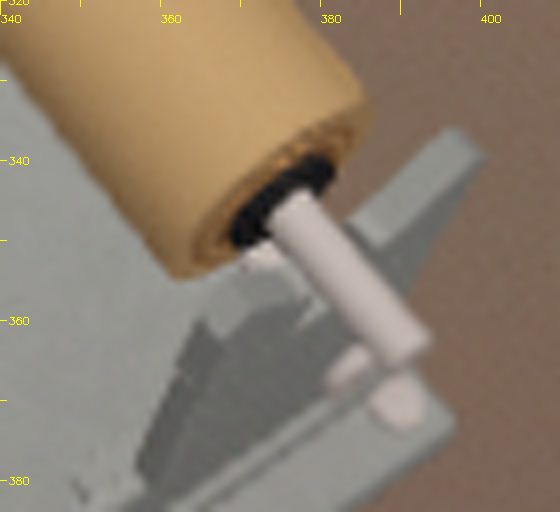

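View pics/t5.png

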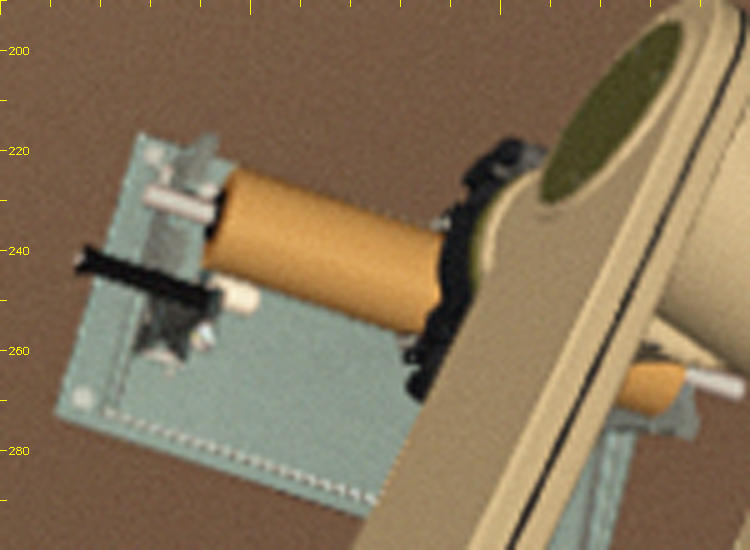

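The spindle is between the prongs at both ends, at side (282,231) and (391,362). The roll is pushing the brake aside, as the task said it would. I'll keep lowering it.

Call:
{"method": "move_arm", "body": {"rows": [[[0,0,0.003,0,0,0],[0,0,0.006,0,0,0],[0,0,0.009,0,0,0],[0,0,0.012,0,0,0],[0,0,0.014,0,0,0],[0,0,0.016,0,0,0],[0,0,0.016,0,0,0],[0,0,0.016,0,0,0]]]}}

```text
time: 10.2
tool_pos: [548.5, -222.2, 84.2]
tcp_rot: [179.8, 0.1, 79.3]
ft_force: [9.8, -1.6, -5.0]
finger_gap: 54.2
```

Call:
{"method": "move_arm", "body": {"rows": [[[0,0.0005,0.001,0,0,0],[0,0.001,0.002,0,0,0],[0,0.001,0.003,0,0,0],[0,0.001,0.003,0,0,0]]]}}

```text
time: 10.6
tool_pos: [548.7, -222.2, 81.0]
tcp_rot: [179.9, 0.0, 79.2]
ft_force: [6.5, -2.6, -1.7]
finger_gap: 54.7
```

```bash
python3 - <<'E'
from h import *
mv(547.5,-222,79,79.2)
E
```

```text
t 10.6 pos [ 548.7 -222.2   81. ] rot [179.9   0.   79.2] F [ 6.5 -2.6 -1.7] gap 54.7
shift mm [ 0.  -1.2  2. ] rotvec [0.11 0.04 0.03]
```

Call:
{"method": "move_arm", "body": {"rows": [[[0,0,0.001,0,0,0],[0,0,0.001,0,0,0],[0,0,0.001,0,0,0]]]}}

```text
time: 10.9
tool_pos: [548.7, -222.3, 80.1]
tcp_rot: [179.9, 0.0, 79.2]
ft_force: [5.6, -1.8, -1.4]
finger_gap: 54.4
```

Call:
{"method": "move_arm", "body": {"rows": [[[0,0,0.001,0,0,0],[0,0,0.001,0,0,0],[0,0,0.001,0,0,0]]]}}

```text
time: 11.2
tool_pos: [548.7, -222.3, 79.2]
tcp_rot: [179.9, 0.0, 79.2]
ft_force: [5.6, -2.2, 0.6]
finger_gap: 54.7
```

```bash
python3 - <<'E'
from h import *
from bench import viewer
for n in("side","top"): pickle.dump(viewer.snapshot(n),open(f"{n}6.pkl","wb"))
s=load("side",6);t=load("top",6)
crop(t,285,190,150,110,5,"t6");crop(s,240,190,75,85,8,"s6a");crop(s,340,320,70,64,8,"s6b")
mv(547.5,-222,79,79.2)
E
```

```text
t 11.3 pos [ 548.7 -222.3   79.2] rot [179.9   0.   79.2] F [ 4.9 -1.2  1.2] gap 54.5
shift mm [ 0.1 -1.3  0.2] rotvec [ 0.12  0.03 -0.02]
```

View pics/s6a.png

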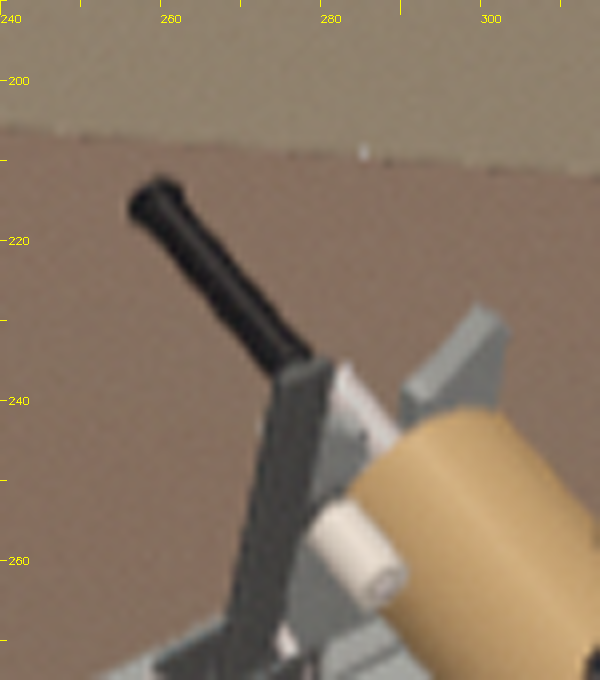

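View pics/s6b.png

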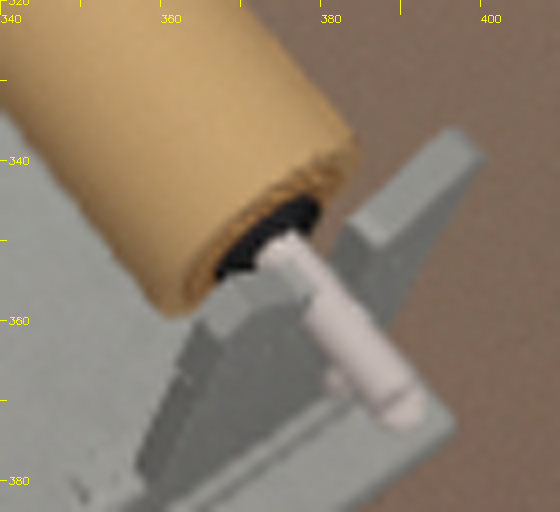

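Both spindle ends are now down between the prongs, and TCP z is at the expected height. I'll press lightly to confirm it has reached the slot floors.

Call:
{"method": "move_arm", "body": {"rows": [[[0,0,0.001,0,0,0],[0,0,0.001,0,0,0],[0,0,0.001,0,0,0]]]}}

```text
time: 11.6
tool_pos: [548.8, -222.3, 79.1]
tcp_rot: [179.9, 0.0, 79.2]
ft_force: [1.5, 0.2, 9.8]
finger_gap: 54.4
```

Call:
{"method": "move_arm", "body": {"rows": [[[0,0,0.001,0,0,0],[0,0,0.001,0,0,0],[0,0,0.001,0,0,0]]]}}

```text
time: 11.9
tool_pos: [548.8, -222.4, 79.0]
tcp_rot: [179.9, 0.0, 79.2]
ft_force: [-1.7, 1.8, 15.1]
finger_gap: 54.7
```

Call:
{"method": "move_arm", "body": {"rows": [[[0,0,-0.001,0,0,0],[0,0,-0.001,0,0,0]]]}}

```text
time: 12.1
tool_pos: [548.8, -222.3, 79.1]
tcp_rot: [179.9, 0.0, 79.2]
ft_force: [1.1, 0.3, 9.6]
finger_gap: 54.7
```

Call:
{"method": "move_arm", "body": {"rows": [[[0,0,0,0,0,0],[0,0,0,0,0,0],[0,0,0,0,0,0],[0,0,0,0,0,0],[0,0,0,0,0,0],[0,0,0,0,0,0],[0,0,0,0,0,0],[0,0,0,0,0,0]]], "grip": 1}}

```text
time: 12.9
tool_pos: [547.9, -221.8, 77.3]
tcp_rot: [-180.0, 0.0, 79.2]
ft_force: [0.1, 0.4, 0.6]
finger_gap: 85.2
```

Call:
{"method": "move_arm", "body": {"rows": [[[0,0,-0.01,0,0,0],[0,0,-0.03,0,0,0],[0,0,-0.06,0,0,0],[0,0,-0.1,0,0,0],[0,0,-0.14,0,0,0],[0,0,-0.17,0,0,0],[0,0,-0.18,0,0,0],[0,0,-0.18,0,0,0]]]}}

```text
time: 13.7
tool_pos: [548.9, -222.3, 260.0]
tcp_rot: [179.8, 0.1, 79.2]
ft_force: [-0.1, 0.2, -1.4]
finger_gap: 85.3
```

```bash
python3 - <<'E'
from h import *
from bench import viewer
for n in("side","top"): pickle.dump(viewer.snapshot(n),open(f"{n}7.pkl","wb"))
s=load("side",7);t=load("top",7)
crop(t,285,190,150,110,5,"t7");crop(s,235,190,190,190,4,"s7")
from ov import stand
g=stand([547.4,-221.9,np.radians(-10.08)],[(-36,155,161),(-111,155,149)]);print(g)
mv(*(g[0][:2]),259,79.9)
E
```

```text
[[539.0842581  -62.99169802 161.        ]
 [465.24193301 -49.8649686  149.        ]]
t 13.8 pos [ 547.4 -221.6  256. ] rot [-179.9   -0.    79.2] F [-1.2  0.2 -0. ] gap 85.5
shift mm [154.2 -37.9  -2.9] rotvec [-0.09 -0.03 -0.71]
```

View pics/s7.png

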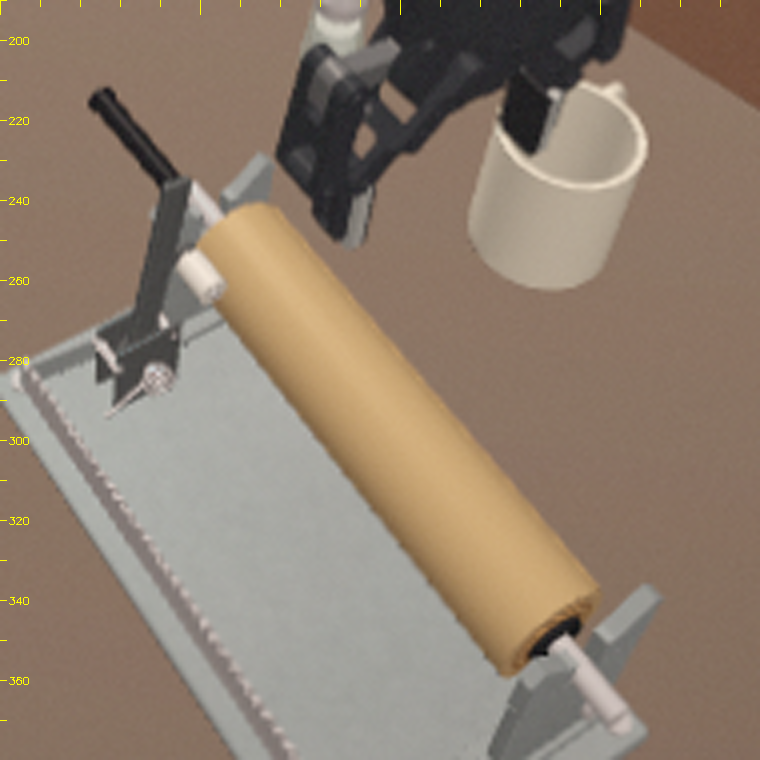

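View pics/t7.png

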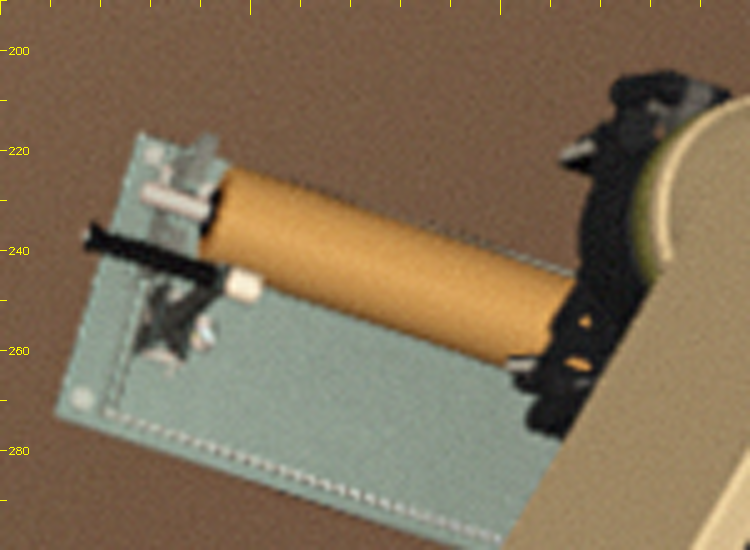

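The roll lies in both slots and is released, with the brake roller resting on the paper at side (285,258). Next I'll move above the brake grip.

Call:
{"method": "move_arm", "body": {"rows": [[[0.02,-0.005,0,0,0,-0.1],[0.06,-0.016,0,0,0,-0.3],[0.1,-0.027,0,0,0,-0.5],[0.135,-0.037,0,0,0,-0.6],[0.15,-0.041,0,0,0,-0.7],[0.154,-0.041,0,0,0,-0.7],[0.154,-0.041,0.02,0,0,-0.7],[0.154,-0.041,0.04,0,0,-0.7],[0.154,-0.041,0.055,0,0,-0.7],[0.154,-0.041,0.055,0,0,-0.7],[0.154,-0.041,0.055,0,0,-0.7]]]}}

```text
time: 14.9
tool_pos: [536.3, -63.6, 202.0]
tcp_rot: [-179.9, 0.0, 79.8]
ft_force: [-0.0, 0.1, 0.2]
finger_gap: 85.3
```

```bash
python3 - <<'E'
from h import *
from bench import viewer
for n in("side","top"): pickle.dump(viewer.snapshot(n),open(f"{n}8.pkl","wb"))
s=load("side",8);t=load("top",8)
crop(t,270,170,150,110,5,"t8");crop(s,200,130,150,150,5,"s8")
mv(536.2,-62.5,150,79.9)
E
```

```text
t 15.0 pos [537.1 -63.4 203.4] rot [179.9   0.   79.9] F [0.3 0.1 0.3] gap 85.4
shift mm [ 0.7 -1.1 53.4] rotvec [ 0.09  0.01 -0.03]
```

View pics/s8.png

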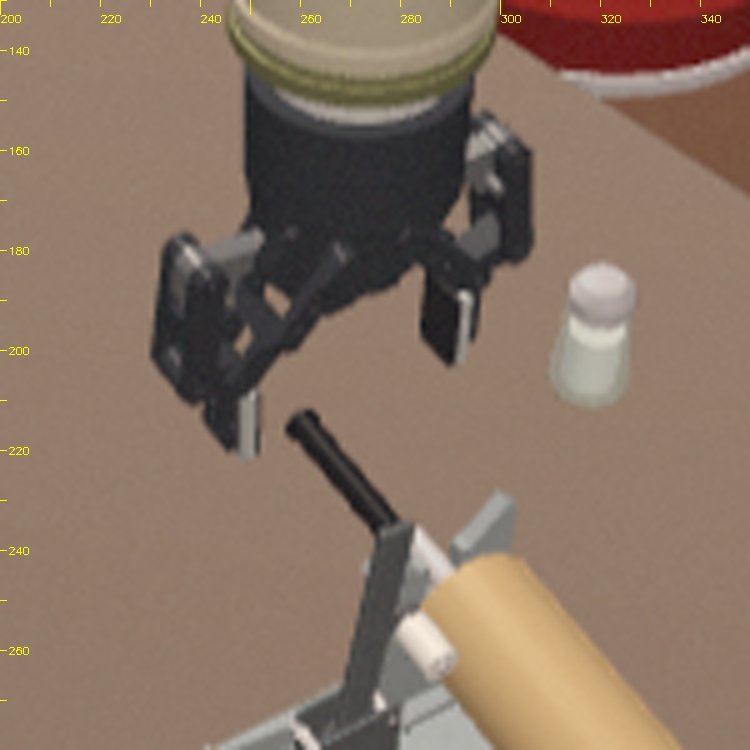

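View pics/t8.png

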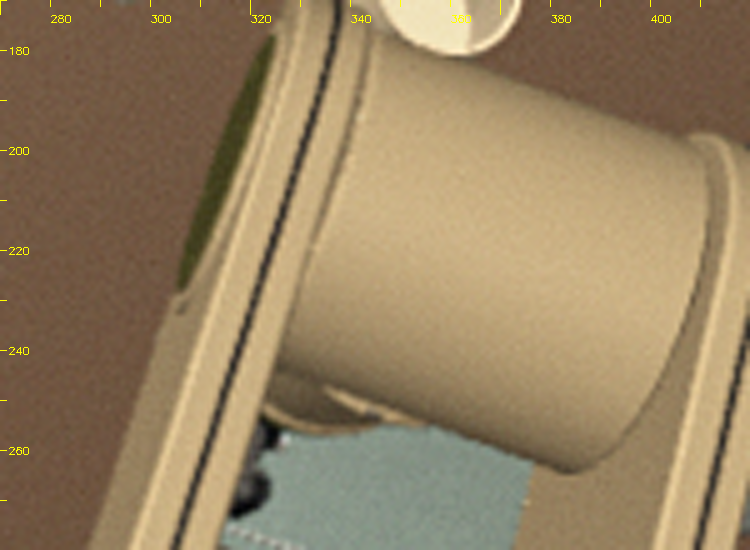

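Call:
{"method": "move_arm", "body": {"rows": [[[0,-0.001,0.012,0,0,0],[0,-0.001,0.024,0,0,0],[0,-0.001,0.036,0,0,0],[0,-0.001,0.046,0,0,0],[0,-0.001,0.052,0,0,0],[0,-0.001,0.053,0,0,0],[0,-0.001,0.053,0,0,0]]]}}

```text
time: 15.7
tool_pos: [535.5, -62.7, 149.2]
tcp_rot: [-180.0, 0.0, 79.9]
ft_force: [0.8, 0.5, 0.4]
finger_gap: 85.3
```

```bash
python3 - <<'E'
from h import *
from bench import viewer
for n in("side",): pickle.dump(viewer.snapshot(n),open(f"{n}9.pkl","wb"))
s=load("side",9)
crop(s,200,130,150,150,5,"s9")
mv(536.2,-62.5,150,79.9)
E
```

```text
t 15.75 pos [535.7 -62.8 149.6] rot [180.    0.   79.9] F [-0.2  0.8  0.2] gap 85.6
shift mm [ 0.3  0.4 -0.4] rotvec [ 0.03  0.   -0.  ]
```

View pics/s9.png

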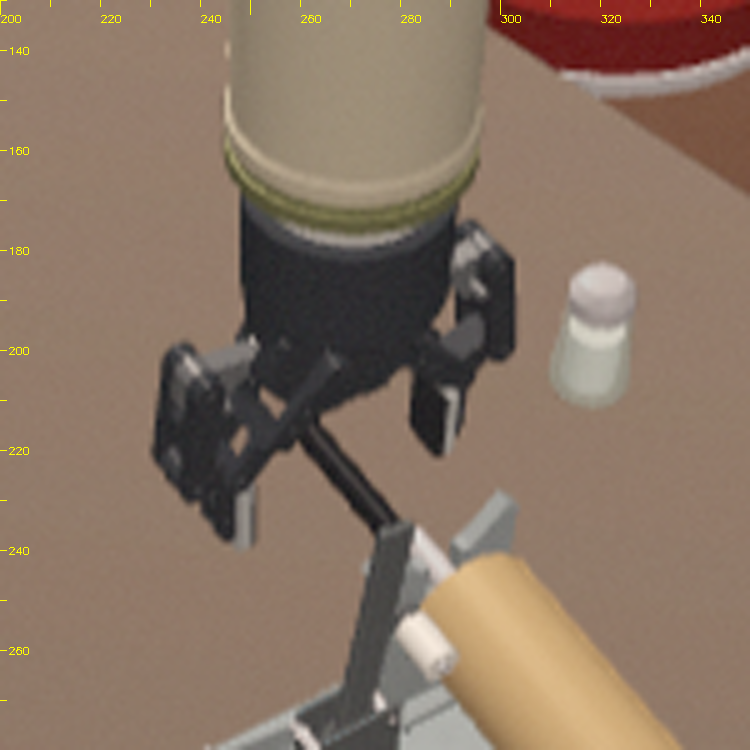

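The open pad tips, at side (247,238) and (289,220), straddle the grip's middle near (268,225). I'll close on it.

Call:
{"method": "move_arm", "body": {"rows": [[[0,0,0,0,0,0],[0,0,0,0,0,0],[0,0,0,0,0,0],[0,0,0,0,0,0],[0,0,0,0,0,0],[0,0,0,0,0,0],[0,0,0,0,0,0],[0,0,0,0,0,0],[0,0,0,0,0,0],[0,0,0,0,0,0],[0,0,0,0,0,0],[0,0,0,0,0,0]]], "grip": 0, "newtons": 40}}

```text
time: 16.95
tool_pos: [535.8, -62.8, 149.6]
tcp_rot: [180.0, 0.0, 79.9]
ft_force: [3.1, 0.0, 3.7]
finger_gap: 10.6
```

```bash
python3 - <<'E'
from h import *
from bench import viewer
for n in("side",): pickle.dump(viewer.snapshot(n),open(f"{n}10.pkl","wb"))
s=load("side",10)
crop(s,200,130,150,150,5,"s10")
from ov import stand
mv(536.2,-62.5,150,79.9)
for th in np.arange(0.02,0.64,.06):
    a=.15-th; print(round(th,2),(-55+128*np.sin(a)).round(1),(34+128*np.cos(a)).round(1))
E
```

```text
t 17.0 pos [535.8 -62.8 149.6] rot [180.    0.   79.9] F [2. 0. 4.] gap 10.4
shift mm [ 0.3  0.4 -0.4] rotvec [ 0.04  0.   -0.  ]
0.02 -38.4 160.9
0.08 -46.0 161.7
0.14 -53.7 162.0
0.2 -61.4 161.8
0.26 -69.1 161.2
0.32 -76.7 160.2
0.38 -84.2 158.6
0.44 -91.6 156.7
0.5 -98.9 154.2
0.56 -106.0 151.4
0.62 -113.0 148.1
```

View pics/s10.png

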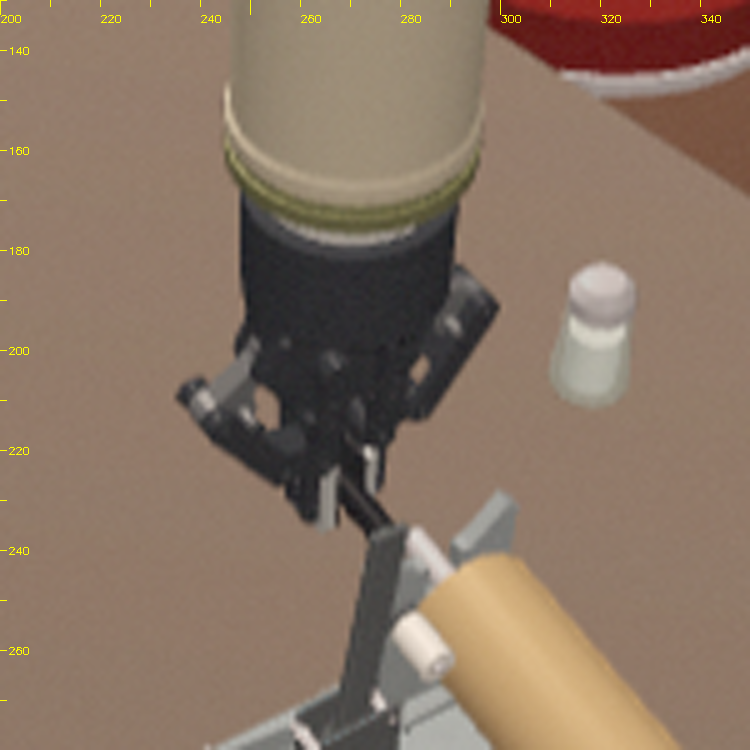

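The grip is held: the gap reads 10.5 mm on the 12 mm bar, with the same offset of about −1.6 mm as on the roll. Now I'll swing it along its arc.

Call:
{"method": "move_arm", "body": {"rows": [[[0,-0.003,-0.0003,0,0,0],[0,-0.007,-0.0007,0,0,0],[0,-0.0145,-0.001,0,0,0],[0,-0.022,-0.0008,0,0,0],[0,-0.03,-0.0002,0,0,0],[0,-0.0375,0.0008,0,0,0],[0,-0.045,0.0025,0,0,0],[0,-0.052,0.0043,0,0,0],[0,-0.058,0.006,0,0,0],[0,-0.063,0.008,0,0,0],[0,-0.0665,0.0095,0,0,0],[0,-0.0665,0.0095,0,0,0],[0,-0.0665,0.0095,0,0,0]]]}}

```text
time: 18.3
tool_pos: [470.6, -51.2, 140.8]
tcp_rot: [179.9, 0.0, 79.9]
ft_force: [4.9, -1.5, 6.8]
finger_gap: 10.6
```

```bash
python3 - <<'E'
from h import *
from bench import viewer
for n in("side",): pickle.dump(viewer.snapshot(n),open(f"{n}11.pkl","wb"))
s=load("side",11)
crop(s,170,130,180,150,4,"s11")
mv(465.2,-50,138,79.9)
E
```

```text
t 18.35 pos [470.6 -51.2 140.7] rot [179.9   0.   79.9] F [ 4.5 -0.1  5.8] gap 10.5
shift mm [ 0.3 -5.5  2.7] rotvec [ 0.14  0.01 -0.01]
```

View pics/s11.png

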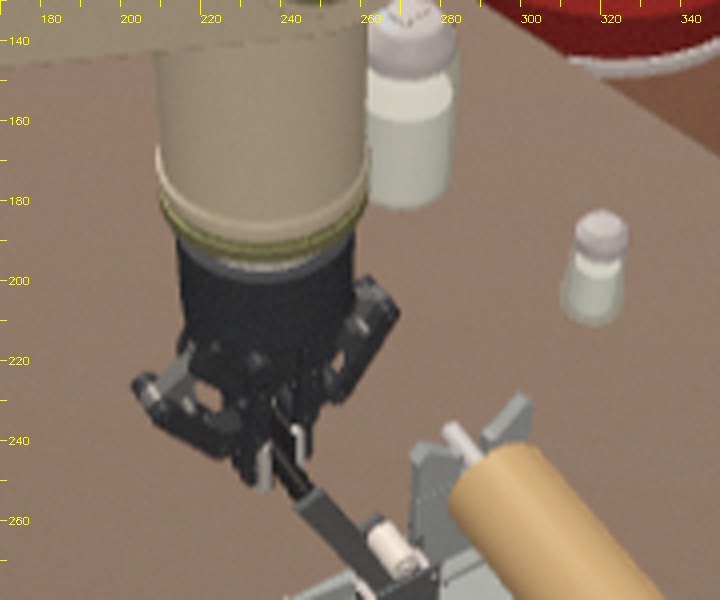

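The brake has swung well forward, off the paper. I'll go on in small steps until it meets the stop.

Call:
{"method": "move_arm", "body": {"rows": [[[0,-0.001,0.0005,0,0,0],[0,-0.002,0.001,0,0,0],[0,-0.003,0.0014,0,0,0],[0,-0.003,0.0014,0,0,0],[0,-0.003,0.0014,0,0,0]]]}}

```text
time: 18.85
tool_pos: [468.0, -50.8, 139.5]
tcp_rot: [179.8, 0.0, 79.9]
ft_force: [6.9, -1.1, 5.8]
finger_gap: 10.6
```

Call:
{"method": "move_arm", "body": {"rows": [[[0,-0.001,0.0005,0,0,0],[0,-0.002,0.001,0,0,0],[0,-0.002,0.001,0,0,0],[0,-0.002,0.001,0,0,0]]]}}

```text
time: 19.25
tool_pos: [467.3, -50.7, 139.2]
tcp_rot: [179.6, 0.0, 79.9]
ft_force: [10.9, -1.5, 4.7]
finger_gap: 10.7
```

Call:
{"method": "move_arm", "body": {"rows": [[[0,-0.001,0.0005,0,0,0],[0,-0.001,0.0005,0,0,0],[0,-0.001,0.0005,0,0,0]]]}}

```text
time: 19.55
tool_pos: [467.0, -50.6, 139.3]
tcp_rot: [179.5, 0.0, 79.9]
ft_force: [12.3, -1.6, 6.4]
finger_gap: 10.5
```

Call:
{"method": "move_arm", "body": {"rows": [[[0,-0.001,0.0005,0,0,0],[0,-0.002,0.001,0,0,0],[0,-0.002,0.001,0,0,0],[0,-0.002,0.001,0,0,0]]]}}

```text
time: 19.95
tool_pos: [466.6, -50.6, 139.1]
tcp_rot: [179.3, 0.0, 79.9]
ft_force: [18.8, -2.9, 6.0]
finger_gap: 10.6
```

```bash
python3 - <<'E'
from h import *
from bench import viewer
for n in("side","top"): pickle.dump(viewer.snapshot(n),open(f"{n}12.pkl","wb"))
s=load("side",12)
crop(s,190,190,190,190,4,"s12");crop(load("top",12),260,150,190,150,4,"t12")
mv(465.2,-50,138,79.9)
E
```

```text
t 20.05 pos [466.7 -50.5 139.1] rot [179.3   0.   79.9] F [17.8 -2.6  5.1] gap 10.4
shift mm [ 0.3 -1.6  1.1] rotvec [ 0.68  0.01 -0.01]
```

View pics/s12.png

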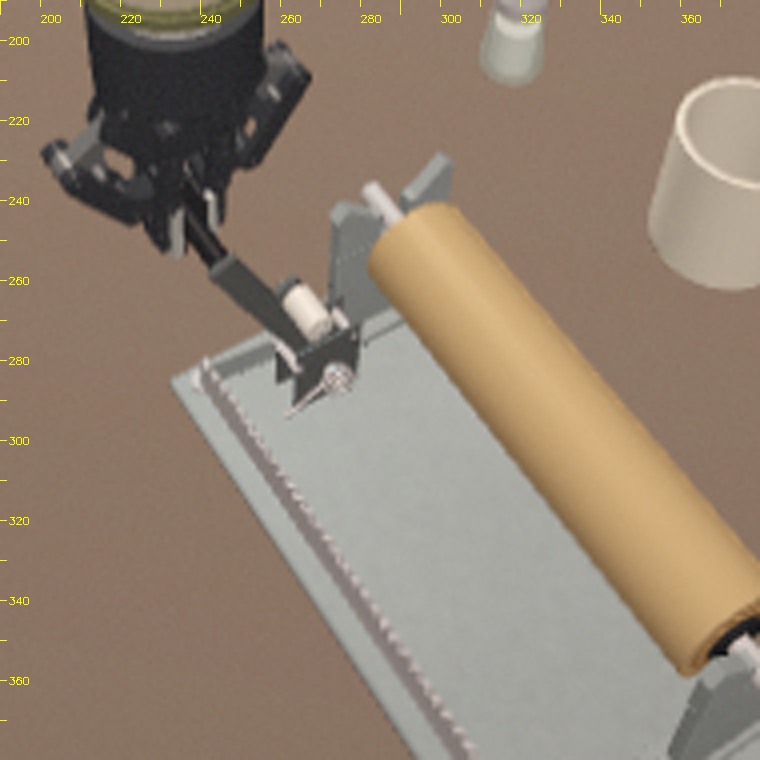

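View pics/t12.png

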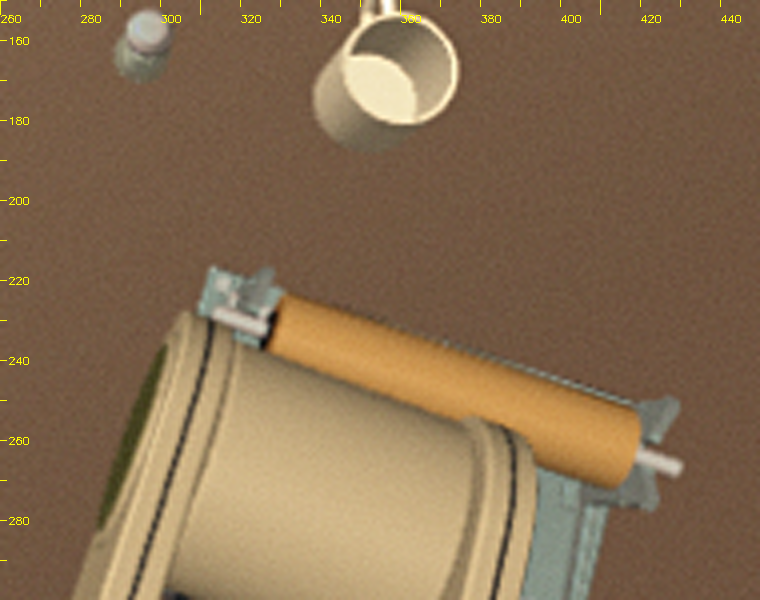

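Call:
{"method": "move_arm", "body": {"rows": [[[0,-0.001,0.0005,0,0,0],[0,-0.001,0.0005,0,0,0],[0,-0.001,0.0005,0,0,0],[0,-0.001,0.0005,0,0,0],[0,-0.001,0.0005,0,0,0],[0,-0.001,0.0005,0,0,0]]], "grip": 0, "newtons": 70}}

```text
time: 20.65
tool_pos: [466.4, -50.5, 139.1]
tcp_rot: [179.2, 0.0, 79.9]
ft_force: [20.8, -3.4, 6.2]
finger_gap: 9.8
```

```bash
python3 - <<'E'
from h import *
from bench import viewer
for n in("side","top"):
    s=viewer.snapshot(n);pickle.dump(s,open(f"{n}13.pkl","wb"))
    cv2.imwrite(f"pics/{n}13.png",cv2.resize(s["color"][:,:,::-1],None,fx=1.5,fy=1.5,interpolation=cv2.INTER_CUBIC))
crop(load("side",13),190,190,110,110,7,"s13z")
# predicted grip at joint angles, side view, relative to stand fit incl. camera bias
from ov import stand
s=load("side",13)
for th in(.5,.55,.6):
    a=.15-th;P=[(-55+128*np.sin(a),y,34+128*np.cos(a)) for y in(121,183)]
    print(th,proj(s,stand([547.4,-221.9,np.radians(-10.08)],P))+[1.38,.34])
mv(465.2,-50,138,79.9)
E
```

```text
0.5 [[249.77660965 251.31418424]
 [233.50489955 229.36460112]]
0.55 [[247.04586914 253.39766485]
 [230.88496405 231.33741293]]
0.6 [[244.36885513 255.55095842]
 [228.32139729 233.38337691]]
t 20.75 pos [466.5 -50.5 139.1] rot [179.2   0.   79.9] F [21.7 -2.8  5.2] gap 9.6
shift mm [ 0.3 -1.4  1.1] rotvec [ 0.79  0.01 -0.01]
```

View pics/s13z.png

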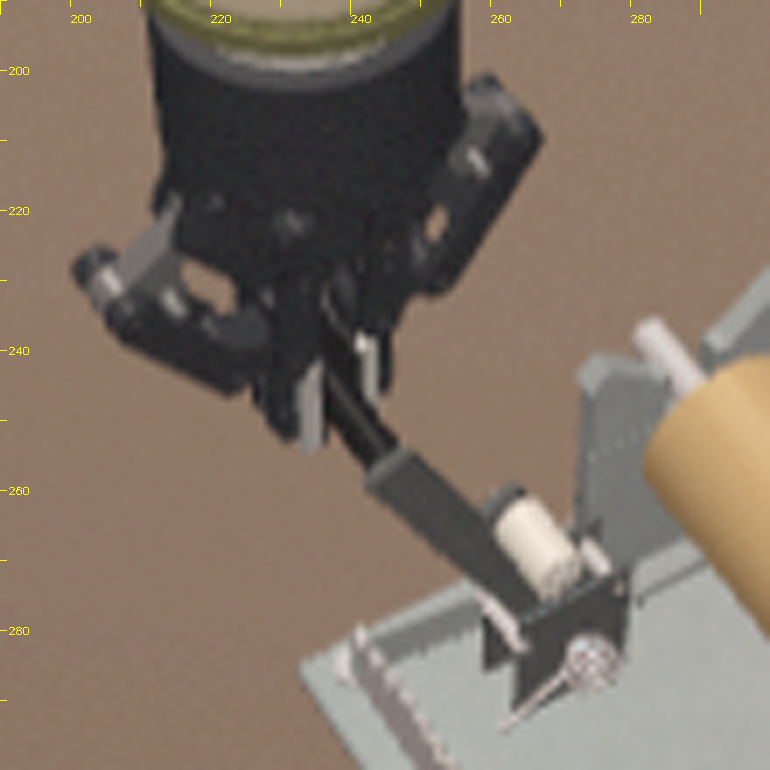

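View pics/side13.png

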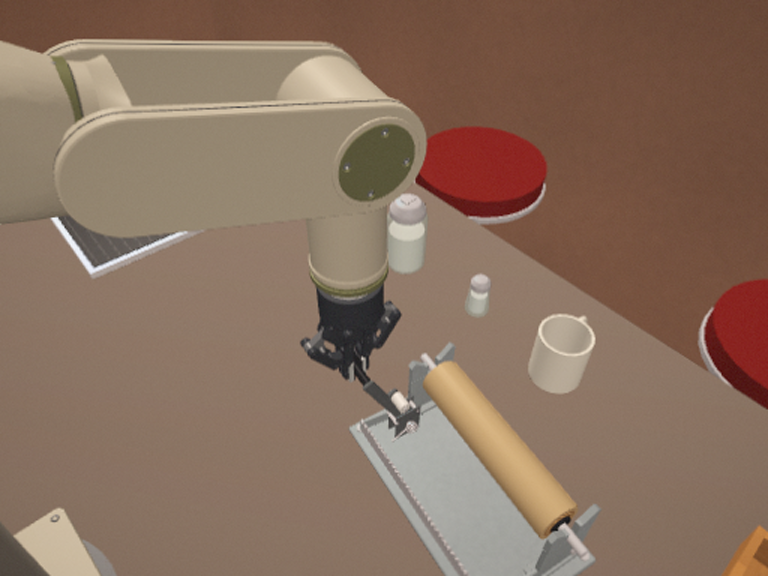

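```bash
python3 - <<'E'
from bench import hand_in, sensors
s=sensors.sense();print(s['time'],s['ft_force'],s['finger_gap']);print(hand_in())
E
```

```text
20.75 [21.72259155 -2.84439414  5.1630029 ] 9.598545800143873
the job is handed in; nothing more can be done
None
```

The roll is seated in the stand and released, and the gripper is holding the brake arm by its grip against what I take to be its forward stop. I handed the job in at 20.75 s; the hand-in gives no verdict.

- **Roll:** I lowered it into both slots in small steps. Downward motion stopped at a TCP height of 79 mm, as calculated, and the contact force built up to about 15 N. After release, the pictures show the spindle down in both slots and the brake roller resting on the paper.
- **Brake:** I swung it forward along its arc until it stopped moving. The last 1 mm of commanded motion moved it only about 0.2 mm. The holding force is about 22 N, against the spring's 6 N.
- **Stop position:** the camera and TCP estimates put the joint at about 0.57 to 0.59 rad, slightly short of the nominal 0.60. That is within my measuring error of roughly 0.03 rad, so I relied on the force to judge that it was at the stop.
- **Bystanders:** the last side picture shows the sugar pourer, salt shaker and mug where they started. I judged this by eye only.
- **Other disagreements:** the side camera was off by about 1.4 px from the arm's own position, which I corrected for. The gripper read its opening about 1.5 to 2.5 mm smaller than the part it held.

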